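# Snap the instrument box lid shut

### The job

The lid of the instrument box is on but not clicked in: go round it with the fingertips and press down each of the four blue rim sections until every one has snapped shut and sits flush. Only press: do not lift, tip or push the box away, and leave the bottles, tape and tray where they are.

Things in the scene. Friction and masses are not known exactly. Their poses are not given: they have to be found in the camera images.
- box: instrument box: pale tub with a lid, 130 mm (its x) by 180 mm (its y), 0.7 to 1.2 kg, standing loose on the table. Origin: centre of the underside; z up. The lid's white middle panel is fixed, its top 57 mm above the table, lower than the rim; around it lie four separate blue rim sections, which slide straight down. An orange seal shows below a section's outer edge while it is up and is hidden when it is shut
- lid_front_top (a point): centre of the top face of the front rim section of the lid, a light-blue thumb patch (12 x 40 mm) on a blue strip 180 mm long and 21 mm wide (along the box's -x edge, length along the box's y); the point moves with the section. Its top is 69 mm above the table while up and 62 mm when shut
- lid_front (a joint): how far this section is pressed down, m: 0 = up (unlatched), 0.007 = shut flush. It snaps: it resists with about 7 N at the top, less as it goes down, springs back up if let go before half-way (0.0035), and past half-way pulls itself shut and stays
- lid_back_top (a point): centre of the top face of the back rim section of the lid, a light-blue thumb patch (12 x 40 mm) on a blue strip 180 mm long and 21 mm wide (along the box's +x edge, length along the box's y); the point moves with the section. Its top is 69 mm above the table while up and 62 mm when shut
- lid_back (a joint): the same for the back section: 0 = up, 0.007 = shut flush; same snap
- lid_left_top (a point): centre of the top face of the left rim section of the lid, a light-blue thumb patch (12 x 40 mm) on a blue strip 84 mm long and 21 mm wide (middle of the box's +y edge, length along the box's x); the point moves with the section. Its top is 69 mm above the table while up and 62 mm when shut
- lid_left (a joint): the same for the left section: 0 = up, 0.007 = shut flush; same snap
- lid_right_top (a point): centre of the top face of the right rim section of the lid, a light-blue thumb patch (12 x 40 mm) on a blue strip 84 mm long and 21 mm wide (middle of the box's -y edge, length along the box's x); the point moves with the section. Its top is 69 mm above the table while up and 62 mm when shut
- lid_right (a joint): the same for the right section: 0 = up, 0.007 = shut flush; same snap
- spray: blue spray bottle, 80 mm across, 168 mm tall, loose, standing beside a short end of the box (bystander). Origin: centre of the underside
- pump: pale-blue pump bottle with a black pump head, 70 mm across, 152 mm tall, loose, standing beside the other short end (bystander). Origin: centre of the underside
- tape: roll of white tape lying flat, 90 mm across, 45 mm tall, loose, beyond the box (bystander). Origin: centre of the underside
- tray: steel tray of forceps, 90 x 150 mm, 28 mm tall, loose, beyond the box (bystander). Origin: centre of the underside
Not all that is in view belongs to the job. Of the things that look like the box, take the one that is farthest to the robot's left at the start.

How it is judged:
At the end, for the whole second after the job is handed in: All four rim sections are pressed down more than 5.5 of their 7 mm, the box stands level on the table at rest within 40 mm of where it was, and each bystander is within 30 mm of where it was (value of joint each of lid_front, lid_back, lid_left, lid_right above 0.0055 m and distance of box from where it was at the start of the episode below 0.04 m and angle between box's own z axis and vertical below 0.05 rad and height (world z) of box below 0.005 m and linear speed of box below 0.02 m/s and distance of each of spray, pump, tape, tray from where it was at the start of the episode below 0.03 m); the robot touches nothing.
It fails at once if the box is lifted off the table (height (world z) of box above 0.015 m).
It fails at once if the box is tipped (angle between box's own z axis and vertical above 0.15 rad).
It fails at once if the box is pushed away (40 mm) (distance of box from where it was at the start of the episode above 0.04 m).
It fails at once if something other than the fingers presses on the box (contact force between the arm and box above 3 N).
It fails at once if a bottle, the tape or the tray is moved, lifted or knocked over (distance of any of spray, pump, tape, tray from where it was at the start of the episode above 0.03 m or angle between any of spray, pump, tape, tray's own z axis and vertical above 0.3 rad).
It also fails if it takes over 51 s, if anything falls off the work surface, if the arm or the gripper's body presses on something with over 40 N, if the wrist force passes 120 N, or if a joint passes its speed limit or range.

### The arm

A 6-joint arm with a two-finger parallel gripper is mounted at the origin on the work surface. World frame = base frame: x ahead of the robot, y to its left, z up, the work surface at z = 0. Lengths are in m, angles in rad, forces in N, time in s.
With the tool pointing down it reaches from about 0.35 to 0.975 m from the base axis. Payload 4.9 kg.
Tool frame: the origin (TCP) lies at the very end of the fingers, on their centre line; the grasp point (between the pads) lies 19 mm behind it (ctrl.grip_point_offset is the distance from the TCP to the grasp point, in m); z points along the fingers, y is the line along which they close (so a half turn about z gives the same grasp; the last joint's range is limited). The gripper opens to 85 mm and grips with 20 to 120 N. Pads are 22 mm wide; open, the fingers measure 114 mm over their backs; the gripper's body (76 mm by 85 mm) begins 54 mm behind the grasp point. The pads swing forward as they close: fully open they stand 13 mm farther back than shut.
Start: joints at [-1.241, 0.053, 1.613, -0, 1.476, -0.119], TCP at [0.271, -0.563, 0.231] pointing down, gripper open.
Joint ranges: [-3.01, 3.01], [-1.01, 2.22], [0.06, 2.58], [-1.02, 4.17], [0.09, 2.62], [-3.14, 3.14]. Speed limits (rad/s): [2.57, 2.57, 3.14, 3.14, 3.14, 3.14].

### API

Orientations are given as a rotation vector (axis times angle).
In Python, from station import ctrl gives the robot as it stands.
- The arm moves only by the tool send_rows, never from a script. Its argument "rows" is a list of rows, each a list of 3 entries, a list of its own where there are three numbers: the finger opening in cm, from 0 to 8.54, then the shift along the tool's x, y, z in cm, then the turn about the tool's z in degrees. A call has 1 to 10 rows; each row shifts and turns the commanded pose from where the row before left it, along the tool's axes as they then stand; what a row does not reach is not made up. A row lasts 1/8 s, in which the tool goes at most 62.5 mm and 10.7 degrees, less where a joint would pass 70% of its speed; a pose out of reach is approached as far as the arm can. A call with a gripper value outside its range is refused whole. The fingers move at their own pace and stop on an object; "newtons" is the grip in N (left out, the last holds). Time passes only in rows, so rows that do not move let the fingers close. It gives the time, the measured TCP pose, the force, the opening and the grip force at its end, in the units of the state.
- ctrl.get_obs(): the state, without advancing time (a new reading comes with each control period).
- ctrl.get_image(name): name is "scene" or "top" or "wrist"; returns a dict with "frame" (480x640x3 uint8, red, green, blue), "range_z" (480x640 float32, m along the optical axis (not along the pixel's ray), 0 where there is no reading), "fx", "fy", "cx", "cy" (pixels), "k1" (the pictures are not rectified: a ray, as slopes to the right and down, at radius r is drawn at 1 + k1 r^2 times it, then the intrinsics apply), "cam_to_world" (4x4, takes a point from camera to world coordinates). Camera axes: x right, y down, z forward; pixel columns grow to the right and rows downward; lengths in m; the calibration is good to about 2 mm. A picture is of the moment at which its call begins.
- ctrl.finish_job(): hands the job in; it is judged then, once.
The state is a dict: "t": time; "q": joint angles; "dq": joint speeds; "effort": joint torques, N m; "tool_pos": TCP position; "tool_rot": TCP orientation; "contact_force": force on the tool from outside, world axes, zero at the start; "wrist_torque": the same for the moment, N m; "opening": finger opening in m; "grip_force": force on a finger pad.
Only numpy, scipy, OpenCV 4.12 (cv2) and the standard library are available. Lean on these libraries where they do the work, as an engineer would, in place of code of your own. Each camera call takes 0.05 s, during which the arm holds its last target. There are 200 camera calls.

## Working session

There is one attempt and no reset: what is moved stays moved. The work goes in short steps, Python scripts to look and compute and a tool call to move; the robot and the scene stay as the last step left them, time stands still between calls to the robot, and variables do not carry over. Pictures are saved under pics/ and viewed, at most 10 in all, crops included, and the job is handed in when it is done.

Besides the shell and the picture viewer there is one more tool, called after "Emit:" by a JSON object that holds its "method" and its "body", one argument or row to a line. send_rows: Moves the arm, as the interface text tells. Its arguments: {"type":"object","properties":{"rows":{"type":"array","items":{"type":"array"}},"newtons":{"type":"number"}},"required":["rows"]}

```bash
mkdir -p pics; ls; python3 - <<'E'
from station import ctrl
import cv2,numpy as np
o=ctrl.get_obs();print({k:np.round(v,3) for k,v in o.items()})
for n in("scene","top"):
    d=ctrl.get_image(n);cv2.imwrite(f"pics/{n}0.png",d["frame"][:,:,::-1]);np.savez(f"{n}0.npz",**d)
    print(n,d["fx"],d["cx"],d["cy"],d["k1"],np.round(d["cam_to_world"],3))
E
```

```text
pics
{'t': np.float64(0.0), 'q': array([-1.241,  0.053,  1.614,  0.   ,  1.476, -0.119]), 'dq': array([-0.   ,  0.   ,  0.001,  0.   ,  0.001, -0.002]), 'effort': array([ 0.0000e+00, -3.9368e+01, -3.7018e+01, -0.0000e+00,  7.0000e-03,
        0.0000e+00]), 'tool_pos': array([ 0.271, -0.563,  0.23 ]), 'tool_rot': array([-3.061, -0.699,  0.   ]), 'contact_force': array([-0.599, -0.53 , -0.215]), 'wrist_torque': array([ 0.051, -0.025, -0.01 ]), 'grip_force': np.float64(0.0), 'opening': np.float64(0.085)}
scene 463.6138149927342 318.10520431495416 240.9871609900299 -0.04757469614408378 [[ 0.378  0.509 -0.773  1.378]
 [ 0.926 -0.211  0.314 -0.396]
 [-0.004 -0.834 -0.551  0.645]
 [ 0.     0.     0.     1.   ]]
top 442.71197275195124 311.5067908444587 239.05823659447762 -0.08235180117370106 [[-0.012 -0.996  0.092  0.496]
 [-0.999  0.009 -0.034 -0.048]
 [ 0.033 -0.092 -0.995  1.072]
 [ 0.     0.     0.     1.   ]]
```

View pics/top0.png

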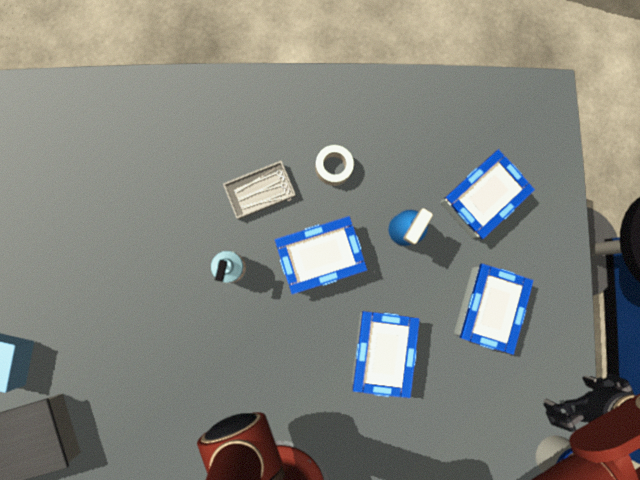

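View pics/scene0.png

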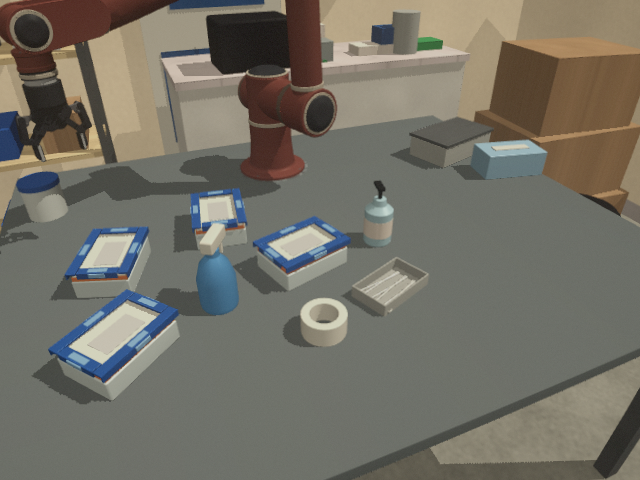

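```bash
cat > h.py <<'E'
import numpy as np,cv2
def rays(d,px):
    px=np.asarray(px,float).reshape(-1,2)
    p=np.c_[(px[:,0]-d["cx"])/d["fx"],(px[:,1]-d["cy"])/d["fy"]]
    u=p.copy()
    for _ in range(20): u=p/(1+d["k1"]*(u**2).sum(1,keepdims=True))
    return np.c_[u,np.ones(len(u))]
def on_plane(d,px,z):
    M=d["cam_to_world"];r=rays(d,px)@M[:3,:3].T
    return M[:3,3]+r*((z-M[2,3])/r[:,2])[:,None]
def by_range(d,px):
    px=np.asarray(px,float).reshape(-1,2);i=px.round().astype(int)
    M=d["cam_to_world"];c=rays(d,px)*d["range_z"][i[:,1],i[:,0]][:,None]
    return c@M[:3,:3].T+M[:3,3]
def patches(d,roi):
    x0,y0,x1,y1=roi
    hsv=cv2.cvtColor(np.ascontiguousarray(d["frame"]),cv2.COLOR_RGB2HSV)
    m=cv2.inRange(hsv,(92,80,170),(112,190,255));k=np.zeros_like(m);k[y0:y1,x0:x1]=m[y0:y1,x0:x1]
    n,l,s,c=cv2.connectedComponentsWithStats(k)
    return [(s[i,4],c[i]) for i in range(1,n) if s[i,4]>25]
E
python3 - <<'E'
from h import *
d=dict(np.load("top0.npz"))
P=patches(d,(270,210,372,300))
for a,c in P:print(a,c.round(1),on_plane(d,[c],.069).round(4),by_range(d,[c]).round(4))
# depth clusters: everything above 20mm in the region
v,u=np.mgrid[130:310,190:450];px=np.c_[u.ravel(),v.ravel()]
w=by_range(d,px)
for n,(x0,y0,x1,y1),lo in(("spray",(380,200,440,250),.03),("pump",(205,245,247,287),.03),("tape",(310,140,360,190),.03),("tray",(220,155,300,225),.015)):
    s=(px[:,0]>x0)&(px[:,0]<x1)&(px[:,1]>y0)&(px[:,1]<y1)&(w[:,2]>lo)
    print(n,w[s].min(0).round(3),w[s].max(0).round(3))
    t=s&(w[:,2]>.11)
    if t.any():print('  tall',w[t].min(0).round(3),w[t].max(0).round(3))
E
```

```text
210 [309.1 231.5] [[ 0.6058 -0.077   0.069 ]] [[ 0.6052 -0.0768  0.0745]]
170 [353.8 243.6] [[ 0.5772 -0.1787  0.069 ]] [[ 0.5769 -0.1783  0.0721]]
169 [285.9 264.8] [[ 0.5306 -0.0237  0.069 ]] [[ 0.5307 -0.0236  0.0677]]
229 [330.7 275.9] [[ 0.5043 -0.1247  0.069 ]] [[ 0.5043 -0.1244  0.0718]]
27 [295.6 282.5] [[ 0.4904 -0.0452  0.069 ]] [[ 0.4904 -0.0452  0.0681]]
spray [ 0.496 -0.344  0.03 ] [ 0.654 -0.048  1.072]
  tall [ 0.496 -0.335  0.11 ] [ 0.643 -0.048  1.072]
pump [ 0.495 -0.048  0.03 ] [0.562 0.142 1.072]
  tall [ 0.496 -0.048  0.11 ] [0.545 0.124 1.072]
tape [ 0.496 -0.185  0.03 ] [ 0.817 -0.048  1.072]
  tall [ 0.496 -0.048  1.072] [ 0.496 -0.048  1.072]
tray [ 0.496 -0.048  0.015] [0.783 0.127 1.072]
  tall [ 0.496 -0.048  1.072] [ 0.496 -0.048  1.072]
```

```bash
python3 - <<'E'
from h import *
d=dict(np.load("top0.npz"))
hsv=cv2.cvtColor(np.ascontiguousarray(d["frame"]),cv2.COLOR_RGB2HSV)
for nm,m,z in(("outer",cv2.inRange(hsv,(95,60,90),(125,255,255)),.069),("panel",cv2.inRange(hsv,(0,0,200),(180,50,255)),.057)):
    k=np.zeros_like(m);k[210:300,270:372]=m[210:300,270:372]
    cs,_=cv2.findContours(k,cv2.RETR_EXTERNAL,cv2.CHAIN_APPROX_NONE);c=max(cs,key=cv2.contourArea)
    w=on_plane(d,c.reshape(-1,2),z)[:,:2];r=cv2.minAreaRect((w*1000).astype(np.float32));print(nm,r)
v,u=np.mgrid[130:310,190:450];px=np.c_[u.ravel(),v.ravel()]
w=by_range(d,px)
for n,(x0,y0,x1,y1),lo in(("spray",(380,200,440,250),.03),("pump",(205,245,247,287),.03),("tape",(310,140,360,190),.03),("tray",(220,155,300,225),.015)):
    s=(px[:,0]>x0)&(px[:,0]<x1)&(px[:,1]>y0)&(px[:,1]<y1)&(w[:,2]>lo)&(w[:,2]<.3)
    print(n,w[s].min(0).round(3),w[s].max(0).round(3))
    t=s&(w[:,2]>.12)
    if t.any():print('  tall',w[t].min(0).round(3),w[t].max(0).round(3))
f=cv2.resize(d["frame"][205:305,200:440,::-1],None,fx=3.3,fy=3.3,interpolation=cv2.INTER_CUBIC);cv2.imwrite("pics/crop0.png",f)
E
```

```text
outer ((552.9011840820312, -102.90933227539062), (138.05064392089844, 187.43865966796875), 18.060596466064453)
panel ((553.0338134765625, -103.4775619506836), (87.34013366699219, 138.45999145507812), 17.305097579956055)
spray [ 0.568 -0.344  0.03 ] [ 0.654 -0.27   0.174]
  tall [ 0.568 -0.33   0.12 ] [ 0.641 -0.275  0.174]
pump [0.495 0.072 0.03 ] [0.562 0.142 0.159]
  tall [0.498 0.093 0.12 ] [0.542 0.124 0.159]
tape [ 0.726 -0.185  0.03 ] [ 0.817 -0.096  0.052]
tray [ 0.644 -0.043  0.015] [0.783 0.127 0.034]
```

View pics/crop0.png

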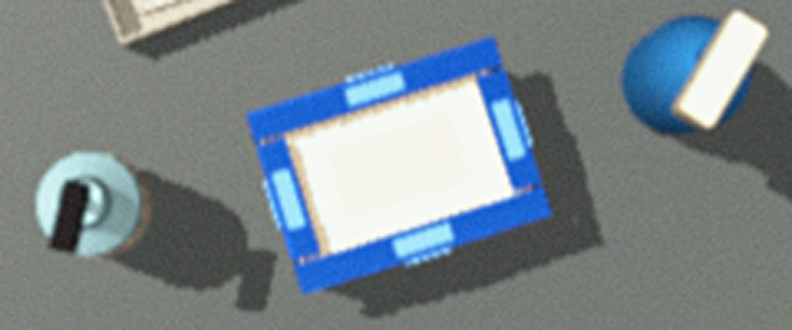

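Emit:
{"method": "send_rows", "body": {
  "rows": [
    [0,[0,0,0],8.2],
    [0,[4.4,-3,0],0],
    [0,[4.4,-3,0],0],
    [0,[4.4,-3,0],0],
    [0,[4.4,-3,0],0],
    [0,[4.4,-3,0],0],
    [0,[4.4,-3,0],0],
    [0,[4.4,-3,0],0],
    [0,[4.4,-3,0],0],
    [0,[4.4,-3,0],0]
  ],
  "newtons": 40
}}

```text
t: 1.35
tool_pos: [0.5682, -0.1848, 0.2308]
tool_rot: [-3.105, -0.478, 0.001]
contact_force: [0.5, -0.3, -0.1]
opening: -0.0002
grip_force: 0.0
```

Emit:
{"method": "send_rows", "body": {
  "rows": [
    [0,[0.8,-0.2,3],0],
    [0,[0,0,5],0],
    [0,[0,0,3.5],0],
    [0,[0,0,1],0],
    [0,[0,0,0],0]
  ]
}}

```text
t: 1.98
tool_pos: [0.5744, -0.1821, 0.1062]
tool_rot: [-3.105, -0.478, 0.001]
contact_force: [-0.7, -0.2, 0.2]
opening: -0.0
grip_force: 0.0
```

```bash
python3 - <<'E'
from h import *
from station import ctrl
print(ctrl.get_obs()["tool_pos"].round(4))
a=[]
for n in("wrist","scene"):
    d=ctrl.get_image(n);np.savez(n+"1.npz",**d);a.append(d["frame"])
f=a[0];g=cv2.resize(a[1][190:310,210:400],None,fx=3,fy=3,interpolation=cv2.INTER_CUBIC)
cv2.imwrite("pics/w1.png",f[:,:,::-1]);cv2.imwrite("pics/s1.png",g[:,:,::-1])
E
```

```text
[ 0.5744 -0.1821  0.1062]
```

View pics/w1.png

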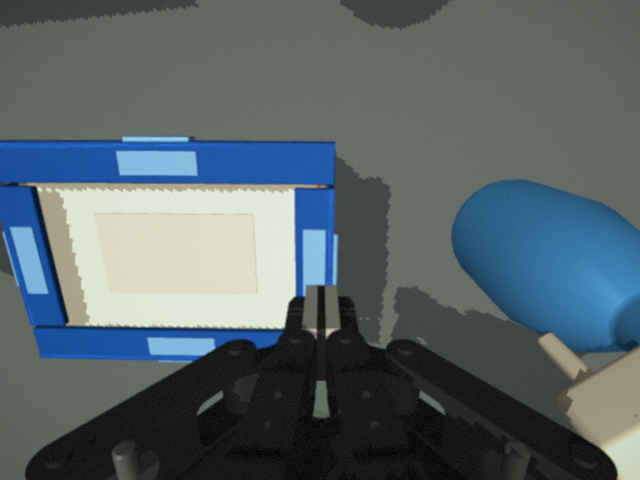

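View pics/s1.png

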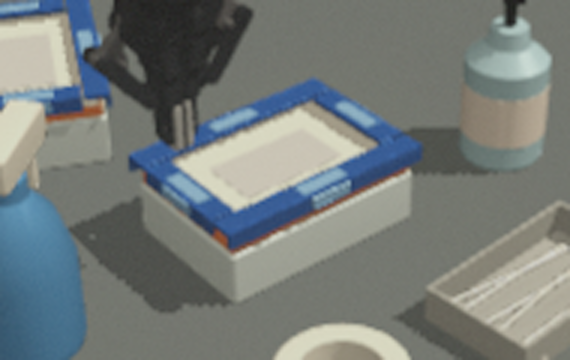

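The wrist view shows the right patch near (314,258), the back patch at (157,163), the left at (28,260) and the front at (181,346). All sections are still up, with the orange seal visible in the scene crop. I'll refine the positions from this closer view.

```bash
python3 - <<'E'
from h import *
d=dict(np.load("wrist1.npz"))
px=[(157,163),(28,260),(314,258),(181,346)]
print(on_plane(d,px,.069).round(4),by_range(d,px).round(4))
E
```

```text
[[ 0.6057 -0.0858  0.069 ]
 [ 0.5303 -0.0243  0.069 ]
 [ 0.5801 -0.1772  0.069 ]
 [ 0.5009 -0.1174  0.069 ]] [[ 0.6058 -0.086   0.0695]
 [ 0.5309 -0.025   0.0699]
 [ 0.581  -0.177   0.0712]
 [ 0.5013 -0.1175  0.0695]]
```

Emit:
{"method": "send_rows", "body": {
  "rows": [
    [0,[0.5,-0.2,1],0],
    [0,[0,0,1.8],0],
    [0,[0,0,0.8],0],
    [0,[0,0,0.5],0],
    [0,[0,0,0.3],0],
    [0,[0,0,0],0]
  ]
}}

```text
t: 2.82
tool_pos: [0.5789, -0.1788, 0.0625]
tool_rot: [3.105, 0.478, 0.001]
contact_force: [-0.8, -0.1, -0.1]
opening: -0.0001
grip_force: 0.0
```

Emit:
{"method": "send_rows", "body": {
  "rows": [
    [0,[0,0,-3.4],0],
    [0,[2.6,-4,0],0],
    [0,[2.7,-4,0],0],
    [0,[0,0,0],0],
    [0,[0,0,1.8],0],
    [0,[0,0,0.8],0],
    [0,[0,0,0.5],0],
    [0,[0,0,0.3],0],
    [0,[0,0,0],0]
  ]
}}

```text
t: 3.95
tool_pos: [0.6053, -0.0869, 0.0624]
tool_rot: [3.105, 0.477, 0.001]
contact_force: [-0.5, -0.3, -0.4]
opening: 0.0
grip_force: 0.0
```

Emit:
{"method": "send_rows", "body": {
  "rows": [
    [0,[0,0,-3.4],0],
    [0,[-2.7,-4.1,0],0],
    [0,[-2.6,-4,0],0],
    [0,[0,0,0],0],
    [0,[0,0,1.8],0],
    [0,[0,0,0.8],0],
    [0,[0,0,0.5],0],
    [0,[0,0,0.3],0],
    [0,[0,0,0],0]
  ]
}}

```text
t: 5.08
tool_pos: [0.5306, -0.0254, 0.0623]
tool_rot: [3.105, 0.478, 0.0]
contact_force: [0.4, -0.6, -0.5]
opening: 0.0001
grip_force: 0.0
```

Emit:
{"method": "send_rows", "body": {
  "rows": [
    [0,[0,0,-3.4],0],
    [0,[-2.8,4,0],0],
    [0,[-2.8,4,0],0],
    [0,[0,0,0],0],
    [0,[0,0,1.8],0],
    [0,[0,0,0.8],0],
    [0,[0,0,0.5],0],
    [0,[0,0,0.3],0],
    [0,[0,0,0],0]
  ]
}}

```text
t: 6.2
tool_pos: [0.5013, -0.118, 0.0623]
tool_rot: [3.105, 0.479, 0.0]
contact_force: [-0.3, -0.0, -0.3]
opening: -0.0001
grip_force: 0.0
```

Emit:
{"method": "send_rows", "body": {
  "rows": [
    [0,[0,0,-5],0],
    [0,[0,0,-5],0],
    [0,[-3,3,-3],0],
    [0,[-3,3,0],0],
    [0,[-3,3,0],0],
    [0,[0,3,0],0],
    [0,[0,0,0],0]
  ]
}}

```text
t: 7.08
tool_pos: [0.4513, -0.2613, 0.1925]
tool_rot: [3.105, 0.475, 0.001]
contact_force: [0.3, 0.8, 0.2]
opening: -0.0001
grip_force: 0.0
```

```bash
python3 - <<'E'
from h import *
from station import ctrl
a={n:ctrl.get_image(n) for n in("top","scene")}
for n in a:np.savez(n+"2.npz",**a[n])
T=cv2.resize(a["top"]["frame"][205:305,200:440],None,fx=3.3,fy=3.3,interpolation=cv2.INTER_CUBIC)
S=cv2.resize(a["scene"]["frame"][190:290,230:370],None,fx=2.6,fy=2.6,interpolation=cv2.INTER_CUBIC)
c=np.zeros((T.shape[0]+S.shape[0],800,3),np.uint8);c[:T.shape[0],:T.shape[1]]=T;c[T.shape[0]:,:S.shape[1]]=S
cv2.imwrite("pics/f2.png",c[:,:,::-1])
d0=dict(np.load("top0.npz"));d=a["top"]
for p in [(314,232),(354,244),(287,265),(328,277)]:
    f=lambda d:np.median([by_range(d,[(p[0]+i,p[1]+j)])[0,2] for i in(-2,-1,0,1,2) for j in(-2,-1,0,1,2)])
    print(p,round(f(d0),4),round(f(d),4))
E
```

```text
(314, 232) 0.0694 0.0632
(354, 244) 0.0698 0.064
(287, 265) 0.07 0.0635
(328, 277) 0.0705 0.064
```

View pics/f2.png

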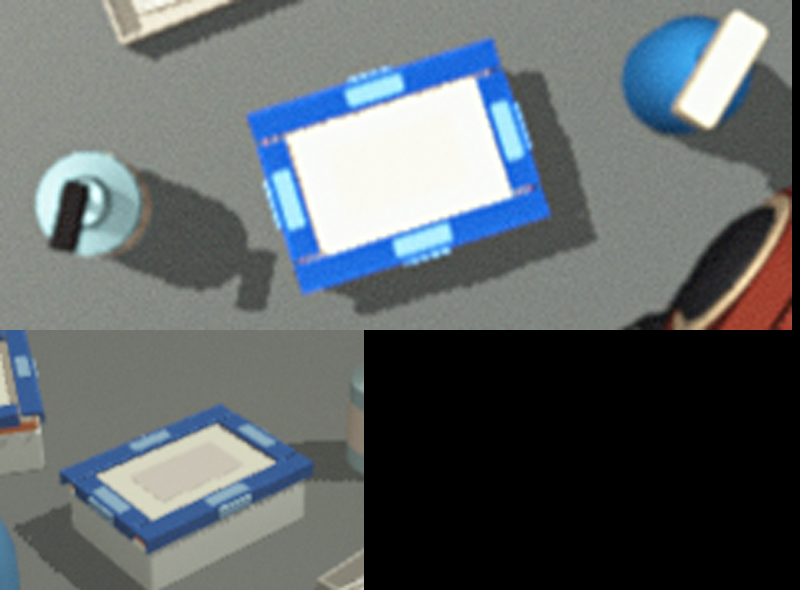

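All four sections dropped 6 to 6.5 mm, the seal is hidden on both visible sides, and the box and bystanders have not moved.

```bash
python3 -c "
from station import ctrl
print(ctrl.finish_job())"
```

```text
the job is handed in; nothing more can be done
None
```

I pressed all four rim sections of the leftmost box shut, left the box and bystanders where they were, and handed the job in at about 7 s of the 51 s limit; no verdict came back.

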